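# Test the hand brake of a spin-pour wheel

## Robot

A 7-joint arm with a two-finger parallel gripper is mounted at the origin on the work surface. World frame = base frame: x ahead of the robot, y to its left, z up, the work surface at z = 0. Lengths are in mm, angles in degrees, forces in N, time in s.
With the tool pointing down it reaches from about 400 to 875 mm from the base axis. Payload 6.5 kg.
Tool frame: the origin (TCP) lies midway between the tips of the shut fingers; the grasp point (between the pads) lies 19 mm behind it; z points along the fingers, y is the direction in which the jaws open and shut (so a half turn about z gives the same grasp; the last joint's range is limited). The gripper opens to 85 mm and grips with 20 to 120 N. Pads are 22 mm wide; open, the fingers measure 114 mm over their backs; the gripper's body (76 mm by 85 mm) begins 54 mm behind the grasp point. The pads swing forward as they close: fully open they stand 13 mm farther back than shut.
Start: joints at [-73.923, 30.733, -0.252, 88.115, 0.149, 61.152, -4.079], TCP at [220.924, 611.296, 231.29] pointing down, gripper open.
Joint ranges: [-154.64, 154.64], [-21.42, 123.67], [-72.66, 72.17], [13.99, 137.28], [-74.86, 254.86], [10.95, 109.41], [-158.01, 158.01]. Speed limits (degrees/s): [136.94, 136.94, 180, 180, 180, 180, 180].

## Interface

Orientations are given as [roll, pitch, yaw] about the fixed x, y, z axes, in that order (R = Rz(yaw) Ry(pitch) Rx(roll)).
In Python, from rig import ctrl gives the robot as it stands. The module is installed in compiled form; this text tells all that it offers.
- The arm moves only by the tool arm_command, never from a script. Its argument "series" is text: rows parted by semicolons, each of 7 numbers parted by spaces: the finger opening in cm, from 0 to 8.54, then the shift along the world's x, y, z in cm, then the turn, a rotation vector about the world's x, y, z in rad. In form: hand dx dy dz rx ry rz; .... A call has 1 to 20 rows; each row shifts and turns the commanded pose from where the row before left it; what a row does not reach is not made up. A row lasts 1/10 s, in which the tool goes at most 50 mm and 8.59 degrees, less where a joint would pass 70% of its speed; a pose out of reach is approached as far as the arm can. A call with a gripper value outside its range is refused whole. The fingers move at their own pace and stop on an object; "newtons" is the grip in N (left out, the last holds). Time passes only in rows, so rows that do not move let the fingers close. It gives the time, the measured TCP pose, the force and the opening at its end, in the units of the state.
- ctrl.state(): the state, without advancing time (a new reading comes with each control period).
- ctrl.snapshot(name): name is "side" or "top"; returns a dict with "pixels" (480x640x3 uint8, blue, green, red), "range_z" (480x640 float32, mm along the optical axis (not along the pixel's ray), 0 where there is no reading), "fx", "fy", "cx", "cy" (pixels), "world_to_cam" (4x4, takes a point from world to camera coordinates). Camera axes: x right, y up, looking along -z (the intrinsics and any distortion apply to the point x, -y, -z); pixel columns grow to the right and rows downward; lengths in mm; the calibration is good to about 2 mm. A picture is of the moment at which its call begins.
- ctrl.finish_job(): hands the job in, once; it reports no verdict.
The state is a dict: "time": time; "q": joint angles; "qvel": joint speeds; "effort": joint torques, N m; "position": TCP position; "orientation": TCP orientation; "wrist_force": force on the tool from outside, world axes, zero at the start; "wrist_torque": the same for the moment, N m; "gripper_width": opening from 0.0 (shut) to 1.0 (fully open).
Only numpy, scipy, OpenCV 4.12 (cv2) and the standard library are available. Lean on these libraries where they do the work, as an engineer would, in place of code of your own. Each camera call takes 0.05 s, during which the arm holds its last target. There are 200 camera calls.

## Task

Test the hand brake of the spin-pour wheel: with the backs of the fingers push the red brake lever in until it stops (it stops short of the bar), keep it there for a good second without forcing it, and let it come all the way out again. Then push the wheel's upright fin from one side, either way, so that the wheel turns about an eighth of a turn or more, to see that it runs free. Grip nothing, do not reach behind the lever or touch the bar, and leave the other things on the table alone.

Things in the scene. Friction and masses are not known exactly. Their poses are not given: they have to be found in the camera images.
- unit: Spin-pour wheel unit, fixed to the table: white base plate, top 40 mm above the table, spanning x -120 to +120 and y -120 to +220 mm. Origin on the table under the wheel's axle; z up. A grey post 36 x 30 mm, top 126 mm above the table, at x +95, y +190 mm carries the bar and the brake lever. A small jar stands on the plate near x +80, y +144 mm.
- bar_end (a point): Centre of the free end of the fixed round handlebar, 120 mm above the table. The bar, 26 mm diameter, black rubber with a 30 mm aluminium end cap, runs level from here 135 mm along the unit's +x at unit y +190 mm, then on, bare, into the post. Must not be touched.
- brake_lever (a joint): Angle of the red brake lever, rad: 0 = fully out (rest), 0.30 = against its stop, parallel to the bar with about 18 mm of air between them. It swings level about an upright pin at unit x +85, y +225 mm. Sprung out, 2.5 N m/rad plus 0.3 N m preload: at the pressing point about 3 N starts it and 9 N holds it against the stop.
- lever_press (a point): Pressing point of the red brake lever, 120 mm above the table, 115 mm from the hinge pin on the outer face. Axes turn with the lever: x along it to the pin, y outward; press along -y, towards the bar. At rest they are -0.30 rad from the unit's (free end away from the bar). The lever is 12 mm thick, 18 mm tall, ends 58 mm beyond this point in a round end. Travel here 34 mm. Outside it, 120 mm are free above z 60 mm.
- lever_back (a point): Point on the inner face of the brake lever (bright steel strip facing the bar), 12 mm behind the pressing point. This face must not be touched.
- spin_wheel (a joint): Wheel angle about the upright axle at the unit's origin, rad, counter-clockwise from above positive; 0 = fin along the unit's -x. Starts within 0.6 of 0, turns freely both ways, stays where left; friction 0.06 N m (about 1 N at the fin). Grey disc, 220 mm diameter, top 64 mm above the table, with a blue hoop 5 mm proud.
- fin_top (a point): Middle of the top edge of the wheel's upright fin, 100 mm above the table, 70 mm from the axle; axes turn with the wheel: outward along the fin is -x. The fin is 40 to 90 mm from the axle, 16 mm thick, 64 to 100 mm above the table; faces at y -8 (yellow) and y +8 mm (orange). Pushing yellow along +y turns the wheel clockwise from above, orange along -y counter-clockwise. Touching both faces at once counts as gripping.
- jar_small: Small blue jar with brass lid, 34 mm diameter, 40 mm tall, loose on the base plate between wheel and bar. Origin at its underside. Leave alone.
- bottle_red1: White bottle, red cap, 72 mm diameter, 190 mm tall, right or left of the unit. Leave alone.
- bottle_red2: White bottle, red cap, 72 mm diameter, 190 mm tall, right or left of the unit. Leave alone.
- bottle_white: White bottle, white cap, 68 mm diameter, 180 mm tall, left. Leave alone.
- stick_cup: Clear cup with a wooden stick, 68 mm diameter, cup 85 mm and stick about 155 mm tall, left. Leave alone.
- paint_jar: Amber jar, black lid, 54 mm diameter, 55 mm tall, near left. Leave alone.
- phone: Blue phone lying flat, 150 x 72 x 9 mm, near right. Leave alone.
- paper_cup: Paper-coloured cup, 72 mm diameter, 70 mm tall, right. Leave alone.

How it is judged:
By the outcome, as a careful person would: the job done as asked, in the order asked, and still so for the second after the job is handed in, with the robot touching nothing.
It also fails if it takes over 58 s, if anything falls off the work surface, if the arm or the gripper's body presses on something with over 40 N, if the wrist force passes 120 N, or if a joint passes its speed limit or range.

## Working session

There is one attempt and no reset: what is moved stays moved. The work goes in short steps, Python scripts to look and compute and a tool call to move; the robot and the scene stay as the last step left them, time stands still between calls to the robot, and variables do not carry over. Pictures are saved under pics/ and viewed, about 8 in all and at most 12, crops included, and the job is handed in when it is done.

Besides the shell and the picture viewer there is one more tool, called after ">>>" in YAML: its name, and indented under it one key for each argument. arm_command: Moves the arm, as the interface text tells. Its arguments: {"type":"object","properties":{"series":{"type":"string"},"newtons":{"type":"number"}},"required":["series"]}

```bash
mkdir -p pics
cat > h.py <<'E'
import numpy as np, cv2
from rig import ctrl
def snap(n,f=None):
    s=ctrl.snapshot(n)
    if f: cv2.imwrite('pics/'+f,s['pixels'])
    return s
def pts(s):
    """world xyz per pixel from range"""
    z=s['range_z'].astype(float);v,u=np.mgrid[:480,:640]
    P=np.stack([(u-s['cx'])/s['fx']*z,-(v-s['cy'])/s['fy']*z,-z,np.ones_like(z)],-1)
    W=P@np.linalg.inv(s['world_to_cam']).T
    W[z==0]=np.nan
    return W[...,:3]
E
python3 - <<'E'
from h import *
print(ctrl.state())
for n in ('top','side'):
    s=snap(n,n+'0.png'); np.savez('/tmp/'+n,**s)
    print(n,s['fx'],s['cx'],s['cy'],np.linalg.inv(s['world_to_cam']).round(2).tolist(),[k for k in s])
E
```

```text
{'time': 0.0, 'q': array([-73.92490658,  30.77747701,  -0.2539235 ,  88.17223379,
         0.14757832,  61.15122483,  -4.08113928]), 'qvel': array([ 0.05960447,  0.06483702, -0.0589117 ,  0.0607899 , -0.06096639,
        0.03323637,  0.12627773]), 'effort': array([ 1.13829478e-04, -5.83403528e+01,  1.04826629e+00, -2.59100747e+01,
        1.23168086e-02,  9.66817257e-03,  2.07869647e-05]), 'position': array([220.70280709, 610.69996001, 230.40292218]), 'orientation': array([-1.79899592e+02,  6.36648643e-03,  1.60133369e+02]), 'wrist_force': array([ 0.38998417, -0.91165361, -0.12077147]), 'wrist_torque': array([ 0.03437749, -0.00935076, -0.02190105]), 'gripper_width': 0.9987442214377484}
top 440.26189859044706 322.9608766212477 240.39451934800584 [[0.03, 0.98, -0.19, 235.37], [-1.0, 0.02, -0.01, 21.4], [-0.01, 0.19, 0.98, 1425.87], [0.0, 0.0, 0.0, 1.0]] ['pixels', 'range_z', 'fx', 'fy', 'cx', 'cy', 'world_to_cam']
side 490.3646197556255 327.31348222850374 237.36420263192255 [[0.91, 0.25, -0.34, 74.54], [-0.42, 0.53, -0.74, -868.91], [-0.0, 0.81, 0.58, 804.76], [0.0, 0.0, 0.0, 1.0]] ['pixels', 'range_z', 'fx', 'fy', 'cx', 'cy', 'world_to_cam']
```

View pics/top0.png

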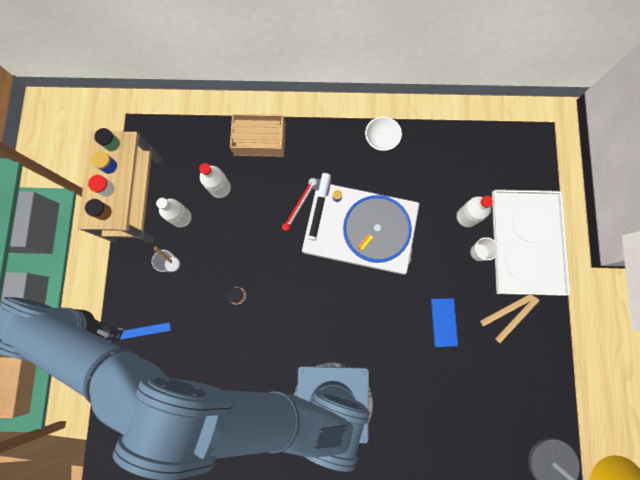

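View pics/side0.png

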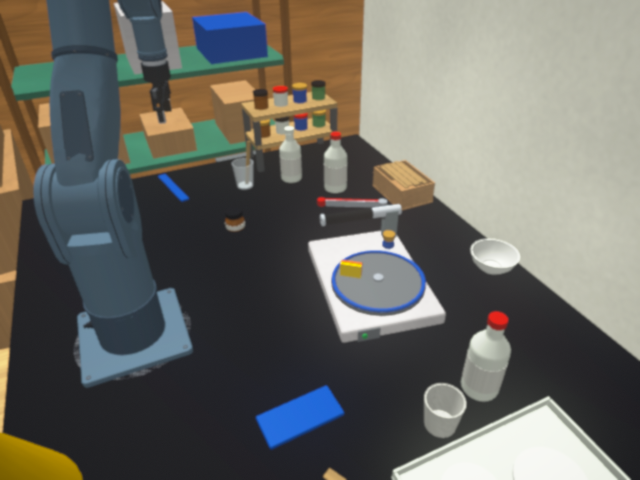

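The top view shows the red lever from (285,227) to (313,183), the black bar at (316,217), the post at (324,184), the hub at (377,228) and the fin at (365,242). The side view agrees: the lever is at (318–385,202) and the fin at (350,268).

```bash
cat > m.py <<'E'
from h import *
def ray(s,u,v,h):
    M=np.linalg.inv(s['world_to_cam']);d=M[:3,:3]@np.array([(u-s['cx'])/s['fx'],-(v-s['cy'])/s['fy'],-1]);o=M[:3,3]
    return o+d*(h-o[2])/d[2]
def blob(m,roi):
    k=np.zeros_like(m);a,b,c,d=roi;k[b:d,a:c]=m[b:d,a:c]
    n,l,st,ce=cv2.connectedComponentsWithStats(k);i=1+np.argmax(st[1:,4]);return (l==i),st[i,4]
def masks(s):
    h=cv2.cvtColor(s['pixels'],cv2.COLOR_BGR2HSV);H,S,V=cv2.split(h)
    red=(((H<6)|(H>172))&(S>130)&(V>70)).astype(np.uint8)
    yel=((H>8)&(H<36)&(S>130)&(V>90)).astype(np.uint8)
    blu=((H>100)&(H<130)&(S>120)).astype(np.uint8)
    return red,yel,blu
E
python3 - <<'E'
from m import *
for n,rr,rw in (('top',(270,165,325,240),(335,190,420,270)),('side',(310,190,400,215),(325,240,430,318))):
    s=dict(np.load(f'/tmp/{n}.npz')); W=pts(s); r,y,b=masks(s)
    m,a=blob(r,rr); v,u=np.nonzero(m)
    c,sz,ang=cv2.minAreaRect(np.c_[u,v].astype(np.float32)); box=cv2.boxPoints((c,sz,ang))
    print(n,'lever area',a,'box',box.round(1).tolist()); print([ray(s,*p,125).round(0).tolist() for p in box]); print(' z med',np.nanmedian(W[m],0).round(1))
    m,a=blob(b,rw); v,u=np.nonzero(m); hull=np.array([ray(s,p,q,69) for p,q in zip(u,v)])
    e=cv2.minEnclosingCircle(hull[:,:2].astype(np.float32)); print(' wheel',e,a,np.nanmedian(W[m],0).round(1))
    m,a=blob(y,rw); v,u=np.nonzero(m); P=W[m]; t=P[P[:,2]>94]; print(' fin',a,np.nanmedian(P,0).round(1),len(t),t.mean(0).round(1)); 
    R=cv2.minAreaRect(np.array([ray(s,p,q,100)[:2] for p,q in zip(u,v)]).astype(np.float32));print(R)
    # plate: points at z 35..45
    k=(np.abs(W[...,2]-40)<5)&(W[...,0]>250)&(W[...,0]<800)&(W[...,1]>-250)&(W[...,1]<350)&(s['pixels'].min(-1)>150)
    mk,a=blob(k.astype(np.uint8),(0,0,640,480)); print(' plate',a,cv2.minAreaRect(W[mk][:,:2].astype(np.float32)),cv2.boxPoints(cv2.minAreaRect(W[mk][:,:2].astype(np.float32))).round(0).tolist())
    if n=='top':
        k=s['pixels'][160:285,260:430]; cv2.imwrite('pics/c0.png',cv2.resize(k,None,fx=4.5,fy=4.5,interpolation=cv2.INTER_CUBIC))
E
```

```text
top lever area 181 box [[279.79998779296875, 228.5], [303.0, 181.0], [310.20001220703125, 184.60000610351562], [287.1000061035156, 232.0]]
[[519.0, 171.0, 125.0], [671.0, 106.0, 125.0], [660.0, 84.0, 125.0], [509.0, 149.0, 125.0]]
 z med [575.7 135.9 127.8]
 wheel ((540.9177856445312, -128.60618591308594), 107.43487548828125) 503 [ 529.  -129.1   68.7]
 fin 93 [488.7 -88.7  99.5] 77 [489.4 -88.  100.1]
((488.2569580078125, -87.96531677246094), (16.705289840698242, 53.589656829833984), 52.61275100708008)
 plate 2870 ((549.7989501953125, -79.51815795898438), (340.89068603515625, 240.218994140625), 79.28715515136719) [[400.0, -225.0], [636.0, -269.0], [699.0, 66.0], [463.0, 110.0]]
side lever area 130 box [[317.0, 206.0], [317.0, 196.0], [361.0, 196.0], [361.0, 206.0]]
[[502.0, 129.0, 125.0], [523.0, 175.0, 125.0], [630.0, 125.0, 125.0], [606.0, 80.0, 125.0]]
 z med [572.3 151.  117.6]
 wheel ((539.5323486328125, -135.65853881835938), 109.64281463623047) 682 [ 534.7 -173.7   66.3]
 fin 305 [488.4 -95.1  88.4] 110 [490.6 -93.6  97.9]
((479.8009948730469, -110.79888153076172), (56.26115036010742, 45.921504974365234), 62.041893005371094)
 plate 3577 ((549.9803466796875, -82.1434326171875), (341.9010009765625, 239.8571014404297), 79.41744232177734) [[401.0, -228.0], [636.0, -272.0], [699.0, 64.0], [463.0, 108.0]]
```

View pics/c0.png

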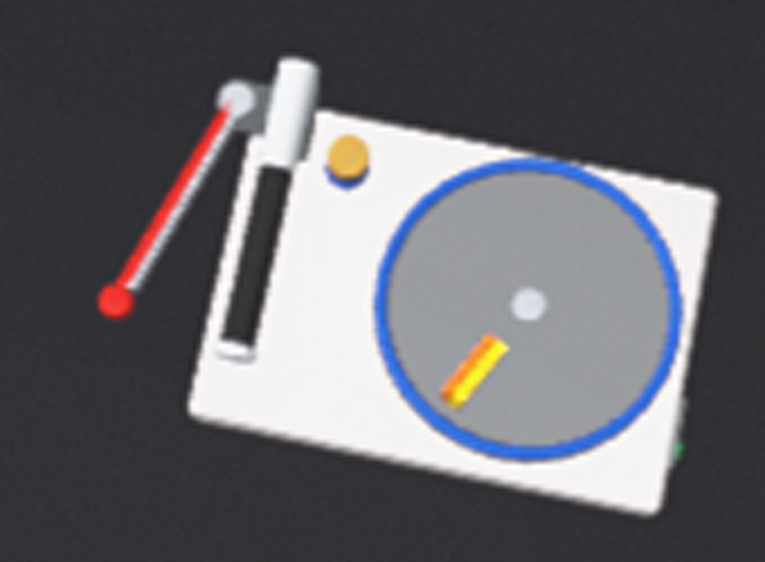

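The plate measures 341 × 240 mm, as it should. That gives the unit origin at about (540.7, -130) with yaw -10.65°, which agrees with the wheel circle. The lever press point comes out at about (567, 134), outward direction (0.467, 0.884), and the wheel angle at about -0.48. I'll shut the gripper and move to a point above the outside of the lever.

>>> arm_command:
  series: "0 2.04 -2.43 0 0 0 -0.0078;0 2.04 -2.43 0 0 0 -0.0078;0 2.04 -2.43 0 0 0 -0.0078;0 2.04 -2.43 0 0 0 -0.0078;0 2.04 -2.43 0 0 0 -0.0078;0 2.04 -2.43 0 0 0 -0.0078;0 2.04 -2.43 0 0 0 -0.0078;0 2.04 -2.43 0 0 0 -0.0078;0 2.04 -2.43 0 0 0 -0.0078;0 2.04 -2.43 0 0 0 -0.0078;0 2.04 -2.43 0 0 0 -0.0078;0 2.04 -2.43 0 0 0 -0.0078;0 2.04 -2.43 0 0 0 -0.0078;0 2.04 -2.43 0 0 0 -0.0078;0 2.04 -2.43 0 0 0 -0.0078;0 2.04 -2.43 0 0 0 -0.0078;0 2.04 -2.43 0 0 0 -0.0078;0 2.04 -2.43 0 0 0 -0.0078;0 0 0 0 0 0 0;0 0 0 0 0 0 0"
  newtons: 20

```text
time: 2.1
position: [588.0, 173.3, 230.8]
orientation: [-180.0, -0.0, 152.0]
wrist_force: [-1.4, 1.1, 0.4]
gripper_width: 0.001
```

>>> arm_command:
  series: "0 0 0 -2 0 0 0;0 0 0 -2 0 0 0;0 0 0 -2 0 0 0;0 0 0 -2 0 0 0;0 0 0 -2 0 0 0;0 0 0 -2 0 0 0;0 0 0 -0.8 0 0 0;0 0 0 0 0 0 0;0 0 0 0 0 0 0"

```text
time: 3.0
position: [588.3, 174.7, 104.0]
orientation: [179.9, 0.0, 152.1]
wrist_force: [1.0, -1.0, 0.5]
gripper_width: -0.004
```

Run:
```python
from m import *
print(ctrl.state()['wrist_force'])
t=snap('top');s=snap('side')
a=cv2.resize(t['pixels'][150:290,220:400],None,fx=3,fy=3,interpolation=cv2.INTER_CUBIC)
b=cv2.resize(s['pixels'][100:300,260:440],None,fx=2.1,fy=2.1,interpolation=cv2.INTER_CUBIC)
o=np.zeros((600,800,3),np.uint8);b=b[:,:260*1];o[:420,:540]=a;o[:420,540:]=b[:420]
cv2.imwrite('pics/c1.png',o[:420])
```

```text
[ 0.99755179 -1.0260693   0.4819288 ]
```

View pics/c1.png

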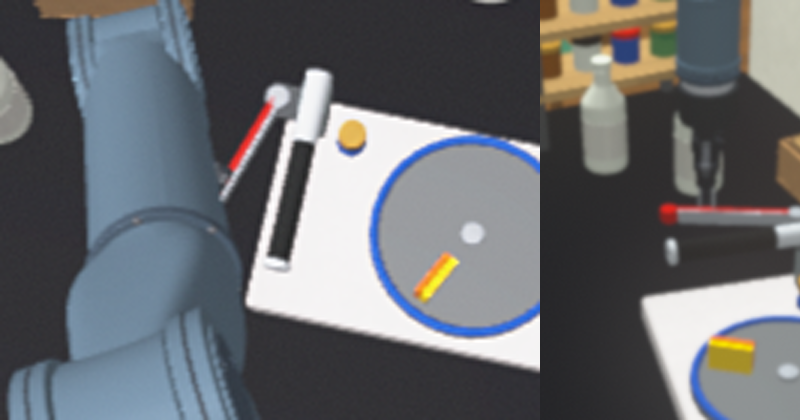

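The side view shows the shut fingers just outside the lever at (705,190), with the lever still at rest. I'll approach it in small steps and watch the force.

>>> arm_command:
  series: "0 -0.47 -0.88 0 0 0 0;0 -0.47 -0.88 0 0 0 0;0 -0.09 -0.18 0 0 0 0;0 0 0 0 0 0 0;0 0 0 0 0 0 0"

```text
time: 3.6
position: [577.9, 154.6, 103.4]
orientation: [180.0, 0.0, 152.1]
wrist_force: [-0.3, -0.4, 1.5]
gripper_width: -0.001
```

>>> arm_command:
  series: "0 -0.14 -0.27 0 0 0 0;0 0 0 0 0 0 0;0 0 0 0 0 0 0"

```text
time: 3.9
position: [576.4, 151.9, 103.3]
orientation: [180.0, 0.0, 152.1]
wrist_force: [-0.2, 0.1, -0.5]
gripper_width: -0.001
```

>>> arm_command:
  series: "0 -0.14 -0.27 0 0 0 0;0 0 0 0 0 0 0;0 0 0 0 0 0 0"

```text
time: 4.2
position: [575.2, 149.8, 103.3]
orientation: [179.9, 0.0, 152.1]
wrist_force: [1.3, 2.6, -1.4]
gripper_width: 0.001
```

Contact is at about 2.9 N, along the outward direction and on the pressing point. I'll follow the lever's arc, turning with it, to about 0.25 rad.

>>> arm_command:
  series: "0 -0.18 -0.23 0 0 0 0.025;0 -0.18 -0.23 0 0 0 0.025;0 -0.17 -0.24 0 0 0 0.025;0 -0.17 -0.24 0 0 0 0.025;0 -0.16 -0.25 0 0 0 0.025;0 -0.15 -0.25 0 0 0 0.025;0 -0.15 -0.25 0 0 0 0.025;0 -0.14 -0.26 0 0 0 0.025;0 0 0 0 0 0 0;0 0 0 0 0 0 0"

```text
time: 5.2
position: [562.5, 130.4, 103.4]
orientation: [179.9, 0.1, 163.6]
wrist_force: [3.9, 5.7, -4.9]
gripper_width: 0.001
```

>>> arm_command:
  series: "0 -0.13 -0.26 0 0 0 0.025;0 -0.13 -0.26 0 0 0 0.025;0 0 0 0 0 0 0;0 0 0 0 0 0 0"

```text
time: 5.6
position: [560.1, 125.6, 103.4]
orientation: [179.9, 0.1, 166.5]
wrist_force: [3.8, 6.5, -5.3]
gripper_width: -0.0
```

>>> arm_command:
  series: "0 -0.1 -0.21 0 0 0 0.02;0 -0.1 -0.21 0 0 0 0.02;0 0 0 0 0 0 0;0 0 0 0 0 0 0"

```text
time: 6.0
position: [558.3, 121.7, 103.5]
orientation: [179.9, 0.1, 168.8]
wrist_force: [4.3, 7.8, -5.9]
gripper_width: -0.003
```

>>> arm_command:
  series: "0 -0.03 -0.1 0 0 0 0.01;0 0 0 0 0 0 0;0 0 0 0 0 0 0"

```text
time: 6.3
position: [558.0, 120.9, 103.5]
orientation: [179.8, 0.1, 169.4]
wrist_force: [3.7, 8.1, -4.7]
gripper_width: 0.002
```

>>> arm_command:
  series: "0 -0.02 -0.1 0 0 0 0;0 0 0 0 0 0 0;0 0 0 0 0 0 0"

```text
time: 6.6
position: [557.8, 120.0, 103.4]
orientation: [179.8, 0.1, 169.4]
wrist_force: [5.1, 7.5, -6.3]
gripper_width: 0.005
```

>>> arm_command:
  series: "0 -0.02 -0.1 0 0 0 0;0 0 0 0 0 0 0;0 0 0 0 0 0 0"

```text
time: 6.9
position: [557.5, 119.2, 103.4]
orientation: [179.8, 0.1, 169.4]
wrist_force: [5.5, 8.4, -4.9]
gripper_width: 0.002
```

>>> arm_command:
  series: "0 -0.02 -0.1 0 0 0 0;0 0 0 0 0 0 0;0 0 0 0 0 0 0"

```text
time: 7.2
position: [557.5, 119.1, 103.5]
orientation: [179.8, 0.1, 169.4]
wrist_force: [4.7, 9.7, -6.1]
gripper_width: -0.001
```

>>> arm_command:
  series: "0 -0.02 -0.1 0 0 0 0;0 0 0 0 0 0 0;0 0 0 0 0 0 0"

```text
time: 7.5
position: [557.5, 118.9, 103.5]
orientation: [179.7, 0.1, 169.5]
wrist_force: [5.9, 12.5, -7.4]
gripper_width: -0.0
```

The arm has stopped moving while the force has risen from 9 to about 13 N, so the lever is on its stop. I'll ease off slightly and hold for 1.5 s.

>>> arm_command:
  series: "0 0.01 0.04 0 0 0 0;0 0 0 0 0 0 0;0 0 0 0 0 0 0;0 0 0 0 0 0 0;0 0 0 0 0 0 0;0 0 0 0 0 0 0;0 0 0 0 0 0 0;0 0 0 0 0 0 0;0 0 0 0 0 0 0;0 0 0 0 0 0 0;0 0 0 0 0 0 0;0 0 0 0 0 0 0;0 0 0 0 0 0 0;0 0 0 0 0 0 0;0 0 0 0 0 0 0"

```text
time: 9.0
position: [557.5, 119.0, 103.5]
orientation: [179.7, 0.1, 169.5]
wrist_force: [6.0, 10.5, -7.2]
gripper_width: -0.007
```

Run:
```python
from m import *
s=snap('side')
cv2.imwrite('pics/c2.png',cv2.resize(s['pixels'][150:280,280:440],None,fx=4,fy=4,interpolation=cv2.INTER_CUBIC))
r,_,_=masks(s); m,a=blob(r,(290,190,410,230)); v,u=np.nonzero(m); print([ray(s,u.min(),v[u==u.min()].mean(),120),ray(s,u.max(),v[u==u.max()].mean(),120)])
```

```text
[array([498.92452676, 114.82232176, 120.        ]), array([543.43775881, 118.13166122, 120.        ])]
```

View pics/c2.png

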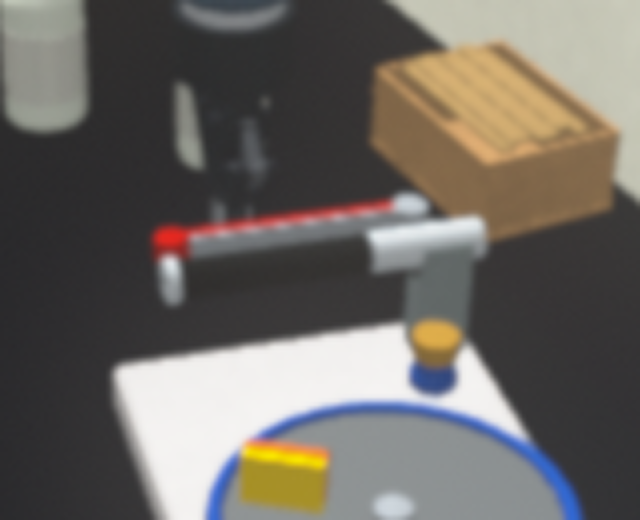

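The picture shows the lever parallel to the bar, from (170,240) to (410,205), with the fingers only on its outer side. I'll release it along the same arc and then back off outward.

>>> arm_command:
  series: "0 0.08 0.3 0 0 0 -0.01;0 0.1 0.27 0 0 0 -0.03;0 0.12 0.27 0 0 0 -0.03;0 0.13 0.26 0 0 0 -0.025;0 0.13 0.26 0 0 0 -0.025;0 0.14 0.26 0 0 0 -0.025;0 0.15 0.25 0 0 0 -0.025;0 0.15 0.25 0 0 0 -0.025;0 0.16 0.25 0 0 0 -0.025;0 0.17 0.24 0 0 0 -0.025;0 0.17 0.24 0 0 0 -0.025;0 0.18 0.23 0 0 0 -0.025;0 0.18 0.23 0 0 0 -0.015;0 0.2 0.38 0 0 0 0;0 0.28 0.53 0 0 0 0;0 0.47 0.88 0 0 0 0;0 0.47 0.88 0 0 0 0;0 0.47 0.88 0 0 0 0;0 0 0 0 0 0 0;0 0 0 0 0 0 0"

```text
time: 11.05
position: [593.9, 184.3, 103.1]
orientation: [-180.0, -0.0, 151.5]
wrist_force: [-1.1, -0.1, 0.6]
gripper_width: -0.001
```

Run:
```python
from m import *
s0=dict(np.load('/tmp/side.npz'))
s=snap('side')
for q in (s0,s):
    r,_,_=masks(q); m,a=blob(r,(290,180,410,230)); v,u=np.nonzero(m); print(u.min(),u.max(),v.min(),v.max(),np.polyfit(u,v,1).round(3),a)
```

```text
317 361 196 206 [-7.90000e-02  2.26192e+02] 130
317 342 196 206 [-1.45000e-01  2.47338e+02] 98
```

The lever end is back at its rest pixels (317, 196–206) with no force on the tool. Next I'll lift over the bar and come down on the orange side of the fin.

>>> arm_command:
  series: "0 0 0 2 0 0 0;0 0 0 2 0 0 0;0 0 0 2 0 0 0;0 0 0 2 0 0 0;0 0 0 1 0 0 0;0 -0.97 -2.98 0 0 0 0;0 -0.97 -2.98 0 0 0 0;0 -0.97 -2.98 0 0 0 0;0 -0.97 -2.98 0 0 0 0;0 -0.97 -2.98 0 0 0 0;0 -0.97 -2.98 0 0 0 0;0 -0.97 -2.98 0 0 0 0;0 -0.97 -2.98 0 0 0 0;0 0 0 0 0 0 0;0 0 0 0 0 0 0"

```text
time: 12.6
position: [515.9, -54.9, 193.1]
orientation: [-180.0, -0.0, 151.4]
wrist_force: [-0.2, 0.0, -0.5]
gripper_width: -0.0
```

Run:
```python
from m import *
st=ctrl.state();print(st['position'],st['orientation'],st['q'].round(0))
s=snap('side')
cv2.imwrite('pics/c3.png',cv2.resize(s['pixels'][110:330,280:440],None,fx=2.7,fy=2.7,interpolation=cv2.INTER_CUBIC))
# arc numbers: wheel yaw w, TCP at radius 65, offset d along wheel y
c=np.array([540.7,-129.5])
def P(w,d): x=np.array([np.cos(w),np.sin(w)]);y=np.array([-x[1],x[0]]);return c-65*x+d*y
w=np.radians(-37.5)
print('pre',P(w,45).round(1),'contact',P(w,22.5).round(1))
for k in range(1,13): print(k,((P(w+.1*k,22.5)-P(w+.1*(k-1),22.5))/10).round(2))
```

```text
[515.86335455 -54.85307096 193.08859228] [-1.79992915e+02 -2.27568034e-02  1.51400085e+02] [ -9.  21.  13. 111.  -6.  49.  68.]
pre [516.5 -54.2] contact [502.8 -72.1]
1 [-0.55 -0.41]
2 [-0.51 -0.46]
3 [-0.46 -0.51]
4 [-0.41 -0.55]
5 [-0.35 -0.59]
6 [-0.29 -0.62]
7 [-0.23 -0.65]
8 [-0.16 -0.67]
9 [-0.09 -0.68]
10 [-0.03 -0.69]
11 [ 0.04 -0.69]
12 [ 0.11 -0.68]
```

View pics/c3.png

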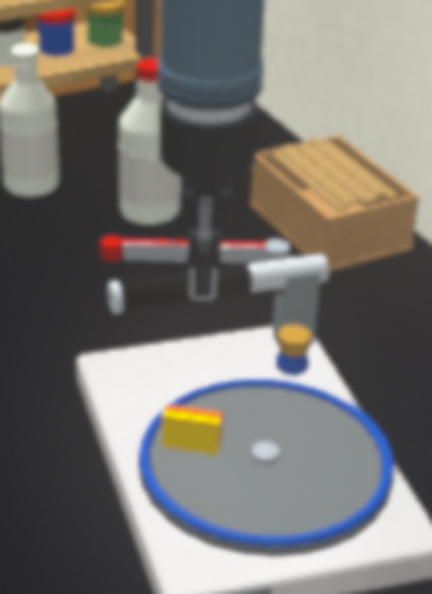

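The lever is fully out and the fin still has its starting angle. I'll descend behind the orange face.

>>> arm_command:
  series: "0 0 0 -2.3 0 0 0;0 0 0 -2.3 0 0 0;0 0 0 -2.3 0 0 0;0 0 0 -2.3 0 0 0;0 0 0 -2.3 0 0 0;0 0 0 0 0 0 0;0 0 0 0 0 0 0"

```text
time: 13.35
position: [516.5, -53.3, 78.4]
orientation: [-180.0, -0.0, 151.6]
wrist_force: [1.2, 0.2, 0.7]
gripper_width: -0.0
```

Run:
```python
from m import *
print(ctrl.state()['wrist_force'])
s=snap('side')
cv2.imwrite('pics/c4.png',cv2.resize(s['pixels'][150:330,290:450],None,fx=3.2,fy=3.2,interpolation=cv2.INTER_CUBIC))
```

```text
[1.17448591 0.18841554 0.66007005]
```

View pics/c4.png

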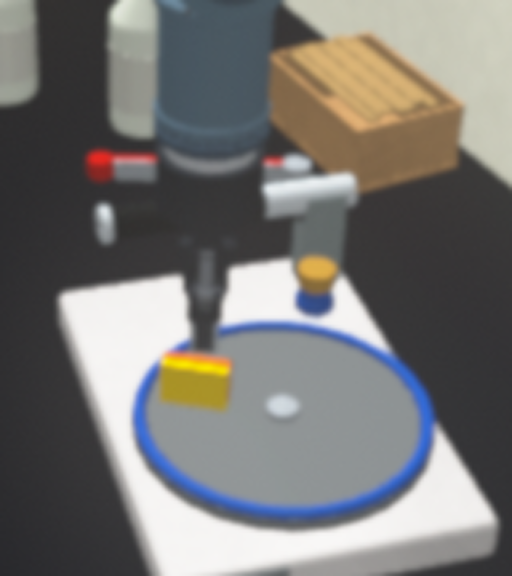

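The shut fingers stand behind the orange face at (205,330), clear of the hoop and the jar. I'll approach, then push along the arc.

>>> arm_command:
  series: "0 -0.4 -0.5 0 0 0 0;0 -0.4 -0.5 0 0 0 0;0 -0.3 -0.4 0 0 0 0;0 -0.3 -0.4 0 0 0 0;0 -0.27 -0.21 0 0 0 0.05;0 -0.27 -0.21 0 0 0 0.05;0 -0.25 -0.23 0 0 0 0.05;0 -0.25 -0.23 0 0 0 0.05;0 -0.23 -0.26 0 0 0 0.05;0 -0.23 -0.26 0 0 0 0.05;0 0 0 0 0 0 0"

```text
time: 14.5
position: [487.0, -87.0, 78.5]
orientation: [-180.0, 0.0, 168.7]
wrist_force: [1.0, -0.9, 0.1]
gripper_width: -0.0
```

>>> arm_command:
  series: "0 -0.2 -0.28 0 0 0 0.05;0 -0.2 -0.28 0 0 0 0.05;0 -0.18 -0.3 0 0 0 0.05;0 -0.18 -0.3 0 0 0 0.05;0 -0.15 -0.31 0 0 0 0.05;0 -0.15 -0.31 0 0 0 0.05;0 -0.12 -0.33 0 0 0 0.05;0 -0.12 -0.33 0 0 0 0.05;0 -0.08 -0.34 0 0 0 0.05;0 -0.08 -0.34 0 0 0 0.05;0 -0.05 -0.34 0 0 0 0.05;0 -0.05 -0.34 0 0 0 0.05;0 0 -0.35 0 0 0 0.05;0 0 -0.35 0 0 0 0.05;0 0.02 -0.35 0 0 0 0.05;0 0.02 -0.35 0 0 0 0.05;0 0 0 0 0 0 0;0 0 0 0 0 0 0"

```text
time: 16.3
position: [472.0, -138.3, 78.3]
orientation: [180.0, -0.0, -145.6]
wrist_force: [0.1, 0.6, -0.5]
gripper_width: -0.001
```

Run:
```python
from m import *
st=ctrl.state();print(st['position'],st['wrist_force'],st['q'].round(0))
s=snap('side')
cv2.imwrite('pics/c5.png',cv2.resize(s['pixels'][150:330,290:450],None,fx=3.2,fy=3.2,interpolation=cv2.INTER_CUBIC))
```

```text
[ 471.95391704 -138.32625489   78.27254376] [ 0.05054318  0.55838733 -0.53353194] [ 16.  30.  -6. 117.   6.  33. 130.]
```

View pics/c5.png

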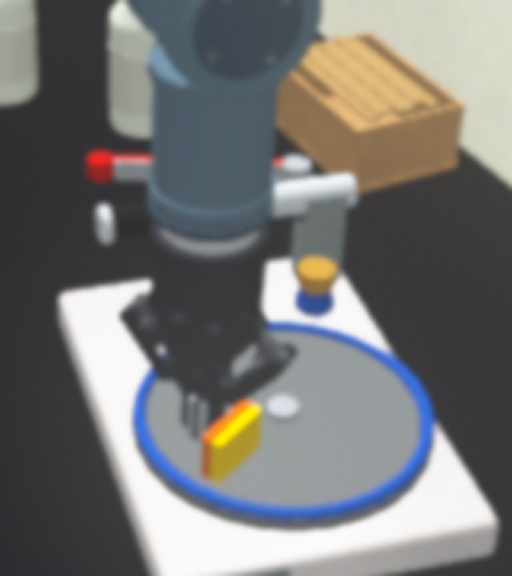

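The fin has turned about 60° counter-clockwise. I'll back off from its orange face, then rise clear.

>>> arm_command:
  series: "0 -0.2 0.5 0 0 0 0;0 -0.2 0.7 0 0 0 0;0 -0.2 0.7 0 0 0 0;0 0 0 0 0 0 0;0 0 0 2 0 0 0;0 0 0 3 0 0 0;0 0 0 3 0 0 0;0 0 0 3 0 0 0;0 0 0 3 0 0 0;0 0 0 2 0 0 0;0 -2.5 0 0 0 0 0;0 -2.5 0 0 0 0 0;0 0 0 0 0 0 0;0 0 0 0 0 0 0;0 0 0 0 0 0 0"

```text
time: 17.85
position: [417.0, -119.1, 238.5]
orientation: [-180.0, 0.0, -145.4]
wrist_force: [-0.1, -0.4, -0.3]
gripper_width: -0.002
```

Run:
```python
from m import *
st=ctrl.state();print(st['position'],st['wrist_force'],st['time'])
s=snap('side');W=pts(s);r,y,b=masks(s)
m,a=blob(y,(325,240,430,318));P=W[m];t=P[P[:,2]>94];d=t[:,:2].mean(0)-[540.7,-129.5]
ang=np.degrees(np.arctan2(*(-d[::-1])))
print('fin',t.mean(0),'radius',np.hypot(*d),'wheel yaw',ang,'wheel angle',ang+10.65)
m,a=blob(r,(290,180,410,230));v,u=np.nonzero(m);print('lever',u.min(),u.max(),v.min(),v.max())
cv2.imwrite('pics/side9.png',s['pixels'])
```

```text
[ 417.03793292 -119.1056544   238.45149047] [-0.07487801 -0.44477149 -0.25349944] 17.85
fin [ 481.8504313  -161.91096145   98.06457106] radius 67.18438924638549 wheel yaw 28.84344752810699 wheel angle 39.49344752810699
lever 364 376 199 200
```

View pics/side9.png

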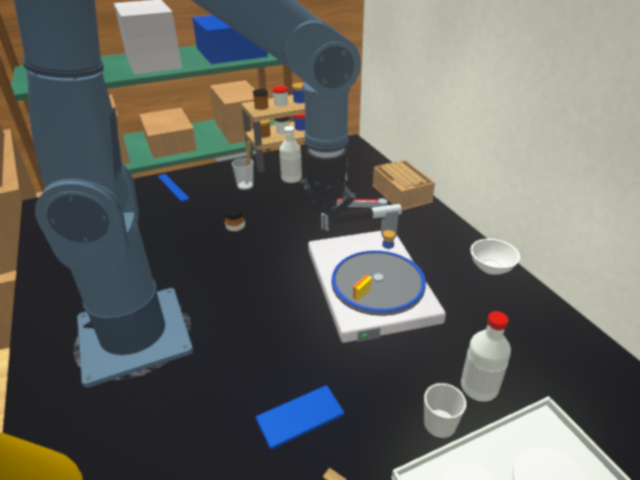

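The wheel went from about -27° to +39°. The jar and the other objects in view are where they were, and the tool is clear with no force on it. I'll hand in.

```bash
python3 -c "
from rig import ctrl
print(ctrl.finish_job())"
```

```text
the job is handed in; nothing more can be done
None
```

I tested the brake and then the wheel, and handed the job in at about 18 s of the 58 s allowed; no verdict was reported.

- **Brake:** I pushed the lever in with the backs of the shut fingers until it stopped. The arm stood still while the force rose from about 9 N to a peak of about 14 N. I eased off to about 12 N and held for 1.5 s, and the picture showed the lever parallel to the bar with only its outer face touched. It then came all the way out: its free end was back at its rest pixels, with no force on the tool.
- **Wheel:** I pushed the fin's orange face, and the wheel turned about 66° counter-clockwise (from about -27° to +39°). I felt no more than about 1 N, which is at the noise level, and the wheel stayed where I left it.
- **Last checks:** The wrist force was under 1 N, the tool was about 240 mm above the table, and the things I could see on the table stood as before. In the last picture the gripper hid the lever's free end and the arm hid one bottle. The lever was last seen fully out in the picture taken just after pushing the wheel.
- **One oddity:** While pressing the lever I read 5–7 N of vertical force on the tool, which I did not explain. It was gone after the lever was released.

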